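# Third hand: hold a bracket against a sprung stop

## Task

Pick up the aluminium angle bracket and set it flat on the grey lane of the fixture, facing the sprung stop but clear of its pin. Then slide it gently straight ahead so that its front plate pushes the brass trip pin all the way in and the white pad back until the pointer stands in the green field. Keep pressing steadily there for a colleague who drives the screws - finish while still holding it so - and never ram the stop or disturb the timer, bottle and jar.

Things in the scene. Friction and masses are not known exactly. Their poses are not given: they have to be found in the camera images.
- bracket_web (a point): middle of the web of the loose aluminium angle bracket, 26 mm above its underside; x forward, z up. Foot 60 wide (y), 8 thick, from x = -23 to 31 mm; upright front plate 8 thick, 60 wide, 52 high, its outer face at x = 31. The web, 14 thick (y), stands mid-foot from x = -23 to 23 up to 52 above the underside: grip it from above, fingertips over the foot. 0.14-0.28 kg; starts right of the fixture.
- jig: fixture, fixed. Origin on the worktop under the middle of its dark base plate; x = press direction, towards the stop; z up. Plate 250 (x) x 100 mm, top at z = 10 mm. Grey lane with yellow edges, 60 wide, on the centre line from x = -112 to -8. Blue tower x = 62 to 115, 62 wide, top at z = 56, carries the scale: white, green, then red along +x.
- stop_pad: white pad of the sprung stop, 54 wide, 40 high, 8 mm thick; origin at the middle of its face, at rest at x = 20, y = 0, z = 36 mm in the fixture's frame; same axes. It carries the pointer, a thin bar with a black tip reaching back over the scale, up to 72 mm above the worktop.
- stop_slide (a joint): travel of the white pad along the fixture's +x, m: 0 at rest, 0.024 at its end stop. Pressing force = 4 N + 500 N/m x travel. The pointer is in the green field from 0.008 to 0.020 (8 to 14 N; middle 0.014, 11 N).
- trip_pin (a joint): travel of the brass trip pin (10 mm diameter, mid pad face) into the pad, m: 0 at rest, standing 10 mm out of the face; about 0.010 when fully in, flush with the face. Its spring takes 1 N to start, 3 N when flush, so it goes in before the pad moves.
- timer: bystander: white bench timer, 62 x 66 x 19 mm, on the worktop near the robot; origin in the middle of its underside
- amber_bottle: bystander: amber bottle, 62 mm diameter, 126 mm high, standing beyond the fixture; origin in the middle of its underside
- powder_jar: bystander: white jar with red cap, 65 mm diameter, 80 mm high, standing beyond the fixture; origin in the middle of its underside
Things that resemble listed ones, but are neither listed nor needed, are in the scene too. Of the things shaped like the part that bears bracket_web, the aluminium one is meant.

How it is judged (in metres and radians):
On the way, in this order (a step that is already met when the one before it is completed fails the run):
1. the bracket stands flat on the lane, facing the stop and still clear of the trip pin (z of bracket_web in the frame of jig between 0.031 and 0.0405 m and angle between bracket_web's own z axis and vertical below 0.1 rad and y of bracket_web in the frame of jig between -0.012 and 0.012 m and angle between the x axis of bracket_web and the x axis of jig, either way round below 0.15 rad and x of bracket_web in the frame of jig between -0.095 and -0.0215 m and value of joint trip_pin below 0.002 m), for 0.1 s.
2. the trip pin is fully in and the pointer stays in the green field (z of bracket_web in the frame of jig between 0.031 and 0.0405 m and angle between bracket_web's own z axis and vertical below 0.1 rad and y of bracket_web in the frame of jig between -0.012 and 0.012 m and angle between the x axis of bracket_web and the x axis of jig, either way round below 0.15 rad and value of joint each of trip_pin, stop_slide above 0.008 m and value of joint stop_slide below 0.02 m and contact force between stop_pad and bracket between 5 and 18 N and contact force between the fingers and bracket above 1 N), for 2 s.
At the end, for the whole second after the job is handed in: Fingers still on the bracket; it is flat on the plate (within 4.5 mm, tilt under 0.10 rad), within 12 mm of the centre line, square within 0.15 rad; trip pin in by over 8 mm, pad travel 8 to 20 mm (pointer in the green), pressing force on the stop 5 to 18 N (all of step 2); the arm keeps its last pose, push and grip.
It fails at once if the stop is rammed: more than 30 N, or the pad driven to its end stop (contact force between stop_pad and bracket above 30 N or value of joint stop_slide above 0.0235 m).
It fails at once if the timer is pushed away by more than 20 mm (distance of timer from where it was at the start of the episode above 0.02 m).
It fails at once if the amber bottle is pushed away by more than 20 mm (distance of amber_bottle from where it was at the start of the episode above 0.02 m).
It fails at once if the red-capped jar is pushed away by more than 20 mm (distance of powder_jar from where it was at the start of the episode above 0.02 m).
It also fails if it takes over 48 s, if anything falls off the work surface, if the arm or the gripper's body presses on something with over 40 N, if the wrist force passes 120 N, or if a joint passes its speed limit or range.

## Robot

A 6-joint arm with a two-finger parallel gripper is mounted at the origin on a cart in front of the work surface, level with it; the furniture and walls round the work are solid. World frame = base frame: x ahead of the robot, y to its left, z up, the work surface at z = 0. Lengths are in m, angles in degrees, forces in N, time in s.
With the tool pointing down it reaches from about 0.325 to 0.875 m from the base axis. Payload 4.4 kg.
Tool frame: the origin (TCP) lies at the very end of the fingers, on their centre line; the grasp point (between the pads) lies grip_depth behind it (grip_depth is the distance from the TCP to the grasp point, in m); z points along the fingers, y is the line along which they close (so a half turn about z gives the same grasp; the last joint's range is limited). The gripper opens to 85 mm and grips with 20 to 120 N. Pads are 22 mm wide; open, the fingers measure 114 mm over their backs; the gripper's body (76 mm by 85 mm) begins 54 mm behind the grasp point. The pads swing forward as they close: fully open they stand 13 mm farther back than shut.
Start: joints at [-72.852, 11.837, 88.321, -0, 79.842, -8.623], TCP at [0.25, -0.518, 0.209] pointing down, gripper open.
Joint ranges: [-156.59, 156.59], [-49.26, 127.26], [12.9, 141.05], [-63.56, 243.56], [4.71, 150.69], [-161.64, 161.64]. Speed limits (degrees/s): [159.86, 159.86, 180, 180, 180, 180].

## Interface

Orientations are given as [roll, pitch, yaw] about the fixed x, y, z axes, in that order (R = Rz(yaw) Ry(pitch) Rx(roll)).
In Python, from workcell import read_state, snapshot, job_done, grip_depth gives the robot as it stands.
- The arm moves only by the tool carry_out, never from a script. Its argument "steps" is a list of rows, each an object with "fingers": the opening, from 0 (shut) to 1 (fully open); "offset": the shift along the tool's x, y, z in mm, a list of three; "rotation": the turn, a rotation vector about the tool's x, y, z in degrees, a list of three. In form: [{"fingers": fingers, "offset": [x, y, z], "rotation": [rx, ry, rz]}, ...]. A call has 1 to 5 rows; each row is the pose to reach, as a shift and turn from the pose commanded when the call began, along the tool's axes at that moment; what a row does not reach only later rows make up. A row lasts 1/12 s, in which the tool goes at most 41.7 mm and 7.16 degrees, less where a joint would pass 70% of its speed; a pose out of reach is approached as far as the arm can. A call with a gripper value outside its range is refused whole. The fingers move at their own pace and stop on an object; "newtons" is the grip in N (left out, the last holds). Time passes only in rows, so rows that repeat a pose let the fingers close. It gives the time, the measured TCP pose, the force, the opening and the grip force at its end, in the units of the state.
- read_state(): the state, without advancing time (a new reading comes with each control period).
- snapshot(name): name is "side" or "top" or "wrist"; returns a dict with "pixels" (400x640x3 uint8, red, green, blue), "range_z" (400x640 float32, m along the optical axis (not along the pixel's ray), 0 where there is no reading), "mtx" (3x3 intrinsics, pixels), "dist" ([k1, k2, p1, p2, k3] as OpenCV has them; the pictures are not rectified), "origin" and "attitude" of the camera in the world. Camera axes: x right, y up, looking along -z (the intrinsics and any distortion apply to the point x, -y, -z); pixel columns grow to the right and rows downward; lengths in m; the calibration is good to about 2 mm. A picture is of the moment at which its call begins.
- job_done(): hands the job in; it is judged then, once.
The state is a dict: "time_s": time; "joint_pos": joint angles; "joint_vel": joint speeds; "tau": joint torques, N m; "tcp_pos": TCP position; "tcp_rot": TCP orientation; "wrist_force": force on the tool from outside, world axes, zero at the start; "wrist_torque": the same for the moment, N m; "opening": finger opening in m; "gripper_force": force on a finger pad.
Only numpy, scipy, OpenCV 4.12 (cv2) and the standard library are available. Lean on these libraries where they do the work, as an engineer would, in place of code of your own. Each camera call takes 0.05 s, during which the arm holds its last target. There are 200 camera calls.

## Working session

There is one attempt and no reset: what is moved stays moved. The work goes in short steps, Python scripts to look and compute and a tool call to move; the robot and the scene stay as the last step left them, time stands still between calls to the robot, and variables do not carry over. Pictures are saved under pics/ and viewed, at most 10 in all, crops included, and the job is handed in when it is done.

Besides the shell and the picture viewer there is one more tool, called after ">>>" by a JSON object that holds its "method" and its "body". carry_out: Moves the arm, as the interface text tells. Its arguments: {"type":"object","properties":{"steps":{"type":"array","items":{"type":"object","properties":{"fingers":{"type":"number"},"offset":{"type":"array","items":{"type":"number"}},"rotation":{"type":"array","items":{"type":"number"}}}}},"newtons":{"type":"number"}},"required":["steps"]}

```bash
mkdir -p pics; ls; cat > h.py <<'E'
import numpy as np, cv2
from scipy.spatial.transform import Rotation as R
from workcell import read_state, snapshot, job_done, grip_depth
def cam(n):
    s=snapshot(n); s['name']=n; return s
def save(s,f,crop=None,scale=1):
    p=s['pixels'][:,:,::-1]
    if crop: x0,y0,x1,y1=crop; p=p[y0:y1,x0:x1]
    cv2.imwrite(f,cv2.resize(p,None,fx=scale,fy=scale,interpolation=cv2.INTER_CUBIC))
def rot(s):
    a=np.array(s['attitude'],float)
    return a if a.shape==(3,3) else (R.from_euler('xyz',a,degrees=True).as_matrix())
def rays(s,uv):
    n=cv2.undistortPoints(np.array(uv,float).reshape(-1,1,2),np.array(s['mtx'],float),np.array(s['dist'],float)).reshape(-1,2)
    d=np.c_[n[:,0],-n[:,1],-np.ones(len(n))]
    return d@rot(s).T
def onplane(s,uv,z):
    d=rays(s,uv); o=np.array(s['origin'],float)
    return o+d*((z-o[2])/d[:,2])[:,None]
def depthpts(s,uv):
    uv=np.array(uv,int).reshape(-1,2); d=rays(s,uv)
    return np.array(s['origin'])+d*s['range_z'][uv[:,1],uv[:,0]][:,None]
E
python3 - <<'E'
from h import *
print(read_state(), grip_depth)
for n in('top','side','wrist'):
    s=cam(n); save(s,f'pics/{n}0.png'); np.save(f'/tmp/{n}.npy',s,allow_pickle=True)
    print(n,s['origin'],s['attitude'],s['mtx'],s['dist'])
E
```

```text
pics
{'time_s': 0.0, 'joint_pos': array([-7.28507054e+01,  1.18875696e+01,  8.84073190e+01, -1.04075665e-03,
        7.98397710e+01, -8.62475445e+00]), 'joint_vel': array([-0.05554627,  0.0833013 , -0.14404683, -0.03497232, -0.09498724,
       -0.05620395]), 'tau': array([ 9.24045453e-04, -3.83040082e+01, -2.91594690e+01, -6.92927256e-05,
        1.06096288e-02,  5.63314387e-06]), 'tcp_pos': array([ 0.24974669, -0.51701692,  0.20777205]), 'tcp_rot': array([-1.79866710e+02, -1.91814384e-02,  2.57742115e+01]), 'wrist_force': array([-0.20672064, -0.43948919,  0.08647968]), 'wrist_torque': array([ 0.0373108 ,  0.04474919, -0.00743765]), 'gripper_force': 0.0, 'opening': 0.08558960282515861} 0.0187
top [ 0.4481526  -0.27498169  0.96753327] [ 5.04000094e+00  3.26490913e-02 -8.87560194e+01] [[414.21845389   0.         323.68503192]
 [  0.         414.21845389 196.02215655]
 [  0.           0.           1.        ]] [-0.0124687  0.         0.         0.         0.       ]
side [-0.04342197 -1.13194804  0.57304171] [ 62.57015483  -0.76889864 -33.60245193] [[515.14478524   0.         324.9567906 ]
 [  0.         515.14478524 197.82582923]
 [  0.           0.           1.        ]] [-0.11149752  0.          0.          0.          0.        ]
wrist [ 0.32092926 -0.48257627  0.3725965 ] [-18.03974916   0.124623   -64.19400958] [[357.95998933   0.         312.86926484]
 [  0.         357.95998933 194.43936749]
 [  0.           0.           1.        ]] [-0.01982271  0.          0.          0.          0.        ]
```

View pics/top0.png

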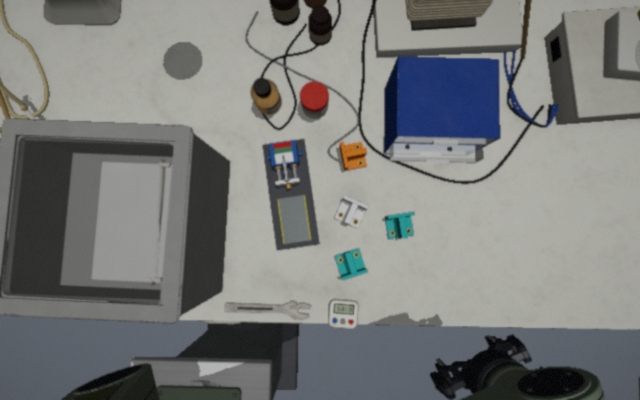

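View pics/side0.png

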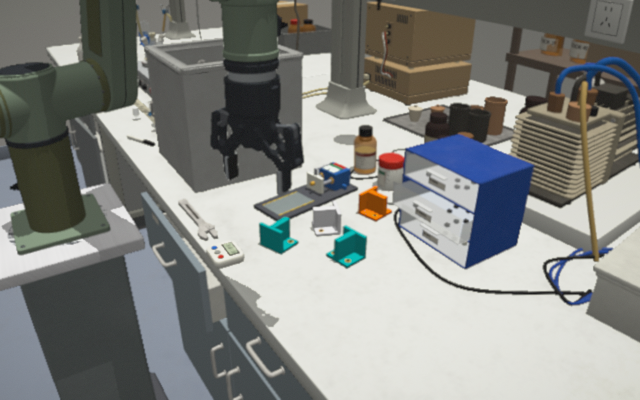

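Top view: the bracket-shaped things are orange (353,155), silver (350,211), teal (399,225) and teal (351,263). The silver one fits "aluminium" by its bare metal colour. The jig is at about (291,193), the timer at (343,313), the bottle at (264,90) and the jar at (314,97). I'll confirm with an enlarged crop.

```bash
python3 - <<'E'
from h import *
t=np.load('/tmp/top.npy',allow_pickle=True).item()
save(t,'pics/crop_top.png',(250,130,420,285),3.8)
print(onplane(t,[(350,211),(291,193),(343,313)],0.02).round(3))
uv=np.argwhere(np.ones((400,640)))[:,::-1]
p=depthpts(t,uv); hsv=cv2.cvtColor(t['pixels'],cv2.COLOR_RGB2HSV)
P=p.reshape(400,640,3)
# plate: dark
roi=np.zeros((400,640),np.uint8); roi[135:252,255:325]=1
m=((hsv[...,2]<95)&(roi>0)&(abs(P[...,2]-.01)<.012)).astype(np.uint8)
lane=((roi>0)&(abs(P[...,2]-.01)<.012)&(hsv[...,2]<160)).astype(np.uint8)
lane=cv2.morphologyEx(lane,cv2.MORPH_CLOSE,np.ones((7,7)))
c=max(cv2.findContours(lane,0,2)[0],key=cv2.contourArea)
w=onplane(t,c.reshape(-1,2),.01)[:,:2].astype(np.float32)
print('plate',cv2.minAreaRect(w), cv2.boundingRect(c))
# silver
r2=P[195:230,330:372]; k=(r2[...,2]>.02)&(r2[...,2]<.09)
print('heights',np.percentile(r2[...,2],[5,50,90,98,100]).round(4))
q=r2[(r2[...,2]>.04)]; print(len(q),q.mean(0),cv2.minAreaRect(q[:,:2].astype(np.float32)))
E
```

```text
[[ 0.499 -0.334  0.02 ]
 [ 0.537 -0.197  0.02 ]
 [ 0.269 -0.322  0.02 ]]
plate ((0.5371490120887756, -0.19521638751029968), (0.25461092591285706, 0.10406102240085602), 9.645057678222656) (262, 138, 59, 113)
heights [-0.0018  0.003   0.0522  0.0543  0.9675]
256 [ 0.49978561 -0.33495315  0.08773783] ((0.478119820356369, -0.3236897587776184), (0.058508165180683136, 0.09827937930822372), 62.3679313659668)
```

View pics/crop_top.png

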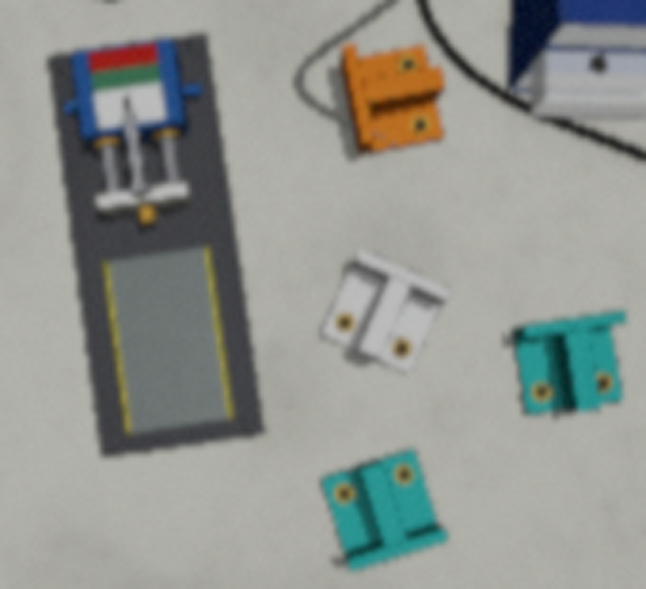

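The crop shows the silver bracket at crop (387,310), with its front plate up and right and two brass holes. It is clearly distinct from the teal and orange ones. Next I measure its pose.

```bash
cat >> h.py <<'E'
def cloud(s):
    uv=np.argwhere(np.ones((400,640)))[:,::-1]
    return depthpts(s,uv).reshape(400,640,3)
def bracket(s,near,ztop=.052,tol=.006,rad=.05):
    """T-shaped top face (web + front plate), box 54x60; returns web mid and yaw"""
    P=cloud(s); k=(abs(P[...,2]-ztop)<tol)&(np.hypot(P[...,0]-near[0],P[...,1]-near[1])<rad)
    k&=s['range_z']>0
    v=np.argwhere(k)[:,::-1]
    if s['name']=='wrist': k=k
    q=onplane(s,v,ztop)[:,:2]
    (c,wh,a)=cv2.minAreaRect(q.astype(np.float32))
    return q,c,wh,a,P[k][:,2].mean()
def toolmove(st,target,yaw):
    Rt=R.from_euler('xyz',st['tcp_rot'],degrees=True)
    Rg=R.from_euler('xyz',[180,0,yaw],degrees=True)
    print('offset mm',(Rt.inv().apply(np.array(target)-st['tcp_pos'])*1e3).round(1),'rotvec',(Rt.inv()*Rg).as_rotvec(degrees=True).round(2))
E
python3 - <<'E'
from h import *
t=np.load('/tmp/top.npy',allow_pickle=True).item()
q,c,wh,a,z=bracket(t,(.499,-.334)); print(len(q),c,wh,a,z,q.mean(0))
for aa in (a,a-90):
    u=np.array([np.cos(np.radians(aa)),np.sin(np.radians(aa))]); d=(q-np.array(c))@u
    print(aa,np.histogram(d,bins=8)[0])
toolmove(read_state(),(.5,-.335,.15),-26)
E
```

```text
237 (0.4948570728302002, -0.3345712423324585) (0.0586172491312027, 0.05469509959220886) 67.1536636352539 0.05231166908854546 [ 0.50179521 -0.33751457]
67.1536636352539 [15 11 12 80 81 12 13 13]
-22.846336364746094 [20 20 21 19 20 20 32 85]
offset mm [304.5 -55.2  58.2] rotvec [-1.000e-01  3.000e-02  5.177e+01]
```

>>> {"method": "carry_out", "body": {"steps": [{"fingers": 1,"offset": [36,-7,0],"rotation": [0,0,6]},{"fingers": 0.7,"offset": [72,-14,0],"rotation": [0,0,12]},{"fingers": 0.7,"offset": [108,-21,0],"rotation": [0,0,18]},{"fingers": 0.7,"offset": [144,-28,10],"rotation": [0,0,24]},{"fingers": 0.7,"offset": [180,-35,20],"rotation": [0,0,30]}]}}

```text
time_s: 0.57
tcp_pos: [0.3982, -0.4074, 0.1893]
tcp_rot: [179.9, -0.1, -4.6]
wrist_force: [1.0, 0.3, -0.6]
opening: 0.0598
gripper_force: 0.0
```

```bash
python3 - <<'E'
from h import *
toolmove(read_state(),(.491,-.333,.15),-23)
E
```

```text
offset mm [ 86.5 -81.6  39.3] rotvec [ 0.06 -0.07 18.44]
```

>>> {"method": "carry_out", "body": {"steps": [{"fingers": 0.7,"offset": [25,-23,8],"rotation": [0,0,6]},{"fingers": 0.7,"offset": [50,-47,20],"rotation": [0,0,12]},{"fingers": 0.7,"offset": [75,-70,32],"rotation": [0,0,18.8]},{"fingers": 0.7,"offset": [87,-81,40],"rotation": [0,0,18.8]},{"fingers": 0.7,"offset": [87,-81,40],"rotation": [0,0,18.8]}]}}

```text
time_s: 0.98
tcp_pos: [0.4908, -0.3294, 0.1461]
tcp_rot: [-179.8, 0.2, -22.8]
wrist_force: [0.2, 0.1, -1.0]
opening: 0.0597
gripper_force: 0.0
```

```bash
python3 - <<'E'
from h import *
w=cam('wrist'); save(w,'pics/wrist1.png'); np.save('/tmp/wrist1.npy',w,allow_pickle=True)
q,c,wh,a,z=bracket(w,(.495,-.3345)); print(len(q),c,wh,a,z,q.mean(0))
if a>45: a-=90
u=np.array([np.cos(np.radians(a)),np.sin(np.radians(a))]); print('web',np.array(c)-.004*u,a)
for n in (u,np.array([-u[1],u[0]])): d=(q-np.array(c))@n; print(np.histogram(d,bins=10))
toolmove(read_state(),(*(np.array(c)-.006*u),.014),a)
E
```

```text
2034 (0.49530741572380066, -0.3347214460372925) (0.05928840488195419, 0.054478567093610764) 67.31392669677734 0.05150768535052151 [ 0.50361047 -0.33823686]
web [ 0.49161689 -0.33317872] -22.686073303222656
(array([125, 126, 125, 108, 126, 125, 144, 126, 380, 649]), array([-2.72392924e-02, -2.17914324e-02, -1.63435723e-02, -1.08957122e-02,
       -5.44785219e-03,  7.87586801e-09,  5.44786794e-03,  1.08957280e-02,
        1.63435881e-02,  2.17914481e-02,  2.72393082e-02]))
(array([ 98, 100,  97, 160, 560, 566, 159,  95, 102,  97]), array([-2.96442036e-02, -2.37153617e-02, -1.77865199e-02, -1.18576781e-02,
       -5.92883629e-03,  5.52305864e-09,  5.92884734e-03,  1.18576892e-02,
        1.77865310e-02,  2.37153728e-02,  2.96442146e-02]))
offset mm [  0.8   1.1 133.1] rotvec [-0.06  0.2  -0.13]
```

View pics/wrist1.png

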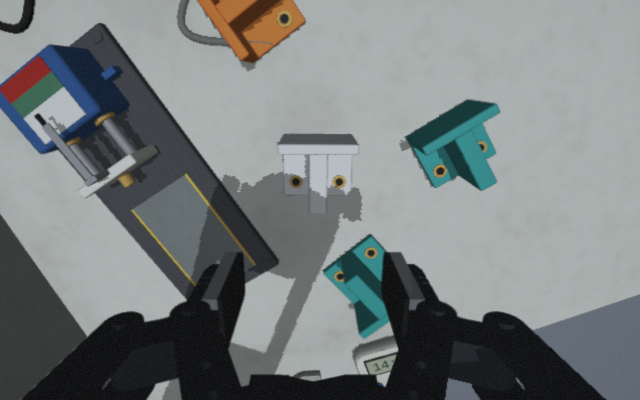

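The wrist view shows the silver bracket at (317,170), web end up at (317,200), centred between the fingers. The width matches 59x54 mm and the top is at 52 mm. The two views agree within 1 mm, so I descend and grip.

>>> {"method": "carry_out", "body": {"steps": [{"fingers": 0.7,"offset": [1,1,35],"rotation": [0,0,0]},{"fingers": 0.7,"offset": [1,1,75],"rotation": [0,0,0]},{"fingers": 0.7,"offset": [1,1,110],"rotation": [0,0,0]},{"fingers": 0.7,"offset": [1,1,128],"rotation": [0,0,0]},{"fingers": 0.7,"offset": [1,1,132],"rotation": [0,0,0]}], "newtons": 50}}

```text
time_s: 1.45
tcp_pos: [0.4861, -0.3334, 0.0125]
tcp_rot: [-179.9, 0.5, -23.1]
wrist_force: [-0.3, -0.2, 0.3]
opening: 0.06
gripper_force: 0.0
```

>>> {"method": "carry_out", "body": {"steps": [{"fingers": 0.5,"offset": [0,0,0],"rotation": [0,0,0]},{"fingers": 0,"offset": [0,0,0],"rotation": [0,0,0]},{"fingers": 0,"offset": [0,0,0],"rotation": [0,0,0]},{"fingers": 0,"offset": [0,0,0],"rotation": [0,0,0]},{"fingers": 0,"offset": [0,0,0],"rotation": [0,0,0]}], "newtons": 50}}

```text
time_s: 1.87
tcp_pos: [0.4918, -0.3367, 0.0197]
tcp_rot: [179.9, -0.3, -23.0]
wrist_force: [-0.1, -0.3, 6.0]
opening: 0.0121
gripper_force: 50.9
```

```bash
python3 - <<'E'
from h import *
s=read_state(); print({k:np.round(s[k],4) for k in('time_s','tcp_pos','tcp_rot','wrist_force','opening','gripper_force')})
t=cam('top'); q,c,wh,a,z=bracket(t,(.495,-.3345)); print(len(q),c,wh,a,z)
w=cam('wrist'); save(w,'pics/wrist2.png')
E
```

```text
{'time_s': np.float64(1.8667), 'tcp_pos': array([ 0.4918, -0.3367,  0.0197]), 'tcp_rot': array([179.8927,  -0.2746, -23.0255]), 'wrist_force': array([-0.0508, -0.254 ,  5.9927]), 'opening': np.float64(0.0121), 'gripper_force': np.float64(50.9221)}Traceback (most recent call last):
  File "<stdin>", line 3, in <module>
  File "h.py", line 32, in bracket
    q=onplane(s,v,ztop)[:,:2]
      ~~~~~~~^^^^^^^^^^
  File "h.py", line 18, in onplane
    d=rays(s,uv); o=np.array(s['origin'],float)
  File "h.py", line 14, in rays
    n=cv2.undistortPoints(np.array(uv,float).reshape(-1,1,2),np.array(s['mtx'],float),np.array(s['dist'],float)).reshape(-1,2)
      ~~~~~~~~~~~~~~~~~~~^^^^^^^^^^^^^^^^^^^^^^^^^^^^^^^^^^^^^^^^^^^^^^^^^^^^^^^^^^^^^^^^^^^^^^^^^^^^^^^^^^^^^^^
cv2.error: OpenCV(4.12.0) /io/opencv/modules/calib3d/src/undistort.dispatch.cpp:347: error: (-215:Assertion failed) CV_IS_MAT(_src) && CV_IS_MAT(_dst) && (_src->rows == 1 || _src->cols == 1) && (_dst->rows == 1 || _dst->cols == 1) && _src->cols + _src->rows - 1 == _dst->rows + _dst->cols - 1 && (CV_MAT_TYPE(_src->type) == CV_32FC2 || CV_MAT_TYPE(_src->type) == CV_64FC2) && (CV_MAT_TYPE(_dst->type) == CV_32FC2 || CV_MAT_TYPE(_dst->type) == CV_64FC2) in function 'cvUndistortPointsInternal'
```

>>> {"method": "carry_out", "body": {"steps": [{"fingers": 0,"offset": [0,0,-8],"rotation": [0,0,0]},{"fingers": 0,"offset": [0,0,-20],"rotation": [0,0,0]},{"fingers": 0,"offset": [0,0,-40],"rotation": [0,0,0]},{"fingers": 0,"offset": [0,0,-50],"rotation": [0,0,0]},{"fingers": 0,"offset": [0,0,-50],"rotation": [0,0,0]}]}}

```text
time_s: 2.33
tcp_pos: [0.4922, -0.3368, 0.0707]
tcp_rot: [179.9, -0.4, -23.0]
wrist_force: [0.6, -0.6, -1.7]
opening: 0.0123
gripper_force: 50.0
```

```bash
python3 - <<'E'
from h import *
s=read_state(); print({k:np.round(s[k],4) for k in('time_s','tcp_pos','tcp_rot','wrist_force','opening','gripper_force')})
w=cam('wrist'); save(w,'pics/wrist3.png')
# T top seen while held
P=cloud(w); zz=P[...,2][100:240,270:370]; print(np.histogram(zz[(zz>.03)&(zz<.14)],bins=11,range=(.03,.14)))
E
```

```text
{'time_s': np.float64(2.3333), 'tcp_pos': array([ 0.4922, -0.3368,  0.0707]), 'tcp_rot': array([179.8679,  -0.3705, -23.0177]), 'wrist_force': array([ 0.648 , -0.5578, -1.7282]), 'opening': np.float64(0.0123), 'gripper_force': np.float64(50.0239)}
(array([   0,    0, 1149,  574,  618,  698,  787, 2399,    0,    0,    0]), array([0.03, 0.04, 0.05, 0.06, 0.07, 0.08, 0.09, 0.1 , 0.11, 0.12, 0.13,
       0.14]))
```

View pics/wrist3.png

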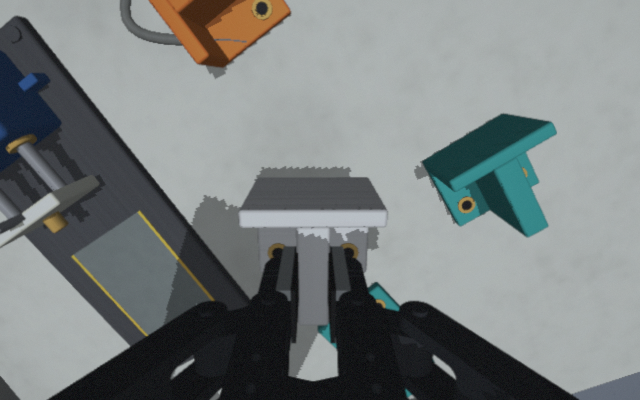

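The bracket is lifted and held level, with its front plate edge across (240–387, 217) and the web between the pads. I measure where it sits in the tool, and the jig pose from the lane edges and pad.

```bash
cat >> h.py <<'E'
def held(w):
    """pose of web mid in world from front-plate top face seen by wrist cam"""
    P=cloud(w); s=read_state(); Rt=R.from_euler('xyz',s['tcp_rot'],degrees=True)
    L=Rt.inv().apply((P-s['tcp_pos']).reshape(-1,3)).reshape(P.shape)
    k=(L[...,0]>.018)&(L[...,0]<.045)&(abs(L[...,1])<.04)&(L[...,2]<-.02)&(L[...,2]>-.05)&(w['range_z']>0)
    return P,L,k
E
python3 - <<'E'
from h import *
w=cam('wrist'); P,L,k=held(w)
l=L[k]; zt=l[:,2].min(); print(len(l),np.histogram(l[:,2],bins=10))
f=l[l[:,2]<np.percentile(l[:,2],30)+.003]
print('top: x',np.percentile(f[:,0],[1,50,99]),'y',np.percentile(f[:,1],[1,99]),'z',np.median(f[:,2]),cv2.minAreaRect(f[:,:2].astype(np.float32)))
# z tilt
A=np.c_[f[:,:2],np.ones(len(f))]; print('slope',np.linalg.lstsq(A,f[:,2],rcond=None)[0])
# jig: lane edges (yellow) from top cam of start
t=np.load('/tmp/top.npy',allow_pickle=True).item()
def yellow(s,box):
    h=cv2.cvtColor(s['pixels'],cv2.COLOR_RGB2HSV); m=cv2.inRange(h,(20,110,90),(35,255,255))
    x0,y0,x1,y1=box; n=np.zeros_like(m); n[y0:y1,x0:x1]=m[y0:y1,x0:x1]; return n
for s,b in((t,(265,192,325,252)),(np.load('/tmp/wrist1.npy',allow_pickle=True).item(),(125,165,265,300))):
    v=np.argwhere(yellow(s,b)>0)[:,::-1]; q=onplane(s,v,.01)[:,:2]; print(len(q),cv2.minAreaRect(q.astype(np.float32)))
s=np.load('/tmp/wrist1.npy',allow_pickle=True).item(); Pw=cloud(s)
h=cv2.cvtColor(s['pixels'],cv2.COLOR_RGB2HSV)
k=(h[...,1]<40)&(h[...,2]>130)&(Pw[...,2]>.046)&(Pw[...,2]<.062)&(np.hypot(Pw[...,0]-.557,Pw[...,1]+.192)<.035)
q=Pw[k]; print('pad top',len(q),q.mean(0),cv2.minAreaRect(q[:,:2].astype(np.float32)))
E
```

```text
4461 (array([ 314, 2444,  491,  190,  191,  172,  186,  144,  178,  151]), array([-0.03560367, -0.0340439 , -0.03248414, -0.03092438, -0.02936461,
       -0.02780485, -0.02624508, -0.02468532, -0.02312556, -0.02156579,
       -0.02000603]))
top: x [0.01858703 0.02664916 0.03060081] y [-0.02876065  0.0291268 ] z -0.033205609714619486 ((0.024464337155222893, 0.00020364485681056976), (0.012913831509649754, 0.06010061129927635), 0.024104295298457146)
slope [ 0.07466234  0.00337001 -0.03508725]
67 ((0.4780976176261902, -0.20394444465637207), (0.09796325117349625, 0.06482525169849396), 9.867339134216309)
523 ((0.4903008043766022, -0.20162929594516754), (0.1322900354862213, 0.06461241096258163), 9.466190338134766)
pad top 571 [ 0.55868674 -0.19211116  0.05563534] ((0.5590773224830627, -0.19014514982700348), (0.008166404440999031, 0.054354023188352585), 10.126226425170898)
```

```bash
python3 - <<'E'
from h import *
w=cam('wrist'); P,L,k=held(w)
k=(L[...,0]>-.01)&(L[...,0]<.0295)&(abs(L[...,1])<.028)&(L[...,2]<-.028)&(L[...,2]>-.04)&((abs(L[...,1])<.005)|(L[...,0]>.0245))
f=L[k]
for _ in range(8):
    A=np.c_[f[:,:2],np.ones(len(f))]; c=np.linalg.lstsq(A,f[:,2],rcond=None)[0]; r=f[:,2]-A@c; f=f[abs(r)<max(2*r.std(),.0006)]
print(len(f),c,r.std(),f[:,0].min(),f[:,0].max())
for a,b in((-.01,0),(0,.01),(.01,.02),(.024,.03)):
    g=L[k]; g=g[(g[:,0]>a)&(g[:,0]<b)]; print(a,len(g),np.percentile(g[:,2],[10,50,90]) if len(g) else '')
j=np.array([.5368,-.1943]); u=np.array([np.cos(np.radians(9.8)),np.sin(np.radians(9.8))])
p=j-.050*u; print(p); toolmove(read_state(),(*p,.085),9.8)
E
```

```text
2962 [ 0.00493482  0.00426276 -0.03301622] 0.0004193695336815682 -0.00994149129540526 0.029496042601884667
-0.01 467 [-0.03373171 -0.03303345 -0.03233275]
0 512 [-0.0336925  -0.03298453 -0.03231974]
0.01 548 [-0.03367089 -0.03295504 -0.03218708]
0.024 1746 [-0.03361549 -0.03286011 -0.0320572 ]
[ 0.48752961 -0.20281047]
offset mm [ -53.6 -120.4  -18.3] rotvec [-3.000e-02  4.000e-02 -3.282e+01]
```

>>> {"method": "carry_out", "body": {"steps": [{"fingers": 0,"offset": [-10,-20,-10],"rotation": [0,0,-6.5]},{"fingers": 0,"offset": [-20,-48,-18],"rotation": [0,0,-13]},{"fingers": 0,"offset": [-31,-76,-18],"rotation": [0,0,-19.5]},{"fingers": 0,"offset": [-43,-102,-18],"rotation": [0,0,-26]},{"fingers": 0,"offset": [-53.5,-120.5,-18],"rotation": [0,0,-32.8]}]}}

```text
time_s: 2.9
tcp_pos: [0.4868, -0.2002, 0.0835]
tcp_rot: [-179.8, 0.1, 10.1]
wrist_force: [-0.2, 0.5, -2.3]
opening: 0.0124
gripper_force: 50.0
```

>>> {"method": "carry_out", "body": {"steps": [{"fingers": 0,"offset": [0,0,0],"rotation": [0,0,0]},{"fingers": 0,"offset": [0,0,10],"rotation": [0,0,0]},{"fingers": 0,"offset": [0,0,20],"rotation": [0,0,0]},{"fingers": 0,"offset": [0,0,20],"rotation": [0,0,0]},{"fingers": 0,"offset": [0,0,20],"rotation": [0,0,0]}]}}

```text
time_s: 3.32
tcp_pos: [0.4868, -0.2034, 0.0631]
tcp_rot: [-179.9, 0.2, 9.7]
wrist_force: [-0.4, 0.3, -1.2]
opening: 0.0126
gripper_force: 50.0
```

```bash
python3 - <<'E'
from h import *
w=cam('wrist'); save(w,'pics/wrist4.png'); s=read_state(); print({k:np.round(s[k],4) for k in('time_s','tcp_pos','tcp_rot','wrist_force','opening','gripper_force')})
P,L,k=held(w)
k&=(L[...,2]<-.030)&(L[...,2]>-.037)&(L[...,0]>.0205); f=L[k]; print(len(f),'plate top',cv2.minAreaRect(f[:,:2].astype(np.float32)),np.median(f[:,2]))
# pad top in tool frame
h=cv2.cvtColor(w['pixels'],cv2.COLOR_RGB2HSV)
k=(h[...,1]<40)&(h[...,2]>120)&(abs(P[...,2]-.056)<.003)&(np.hypot(P[...,0]-.559,P[...,1]+.190)<.032)
f=L[k]; print('pad',len(f),cv2.minAreaRect(f[:,:2].astype(np.float32)),cv2.minAreaRect(P[k][:,:2].astype(np.float32)),P[k][:,2].mean())
E
```

```text
{'time_s': np.float64(3.3667), 'tcp_pos': array([ 0.4874, -0.2038,  0.0639]), 'tcp_rot': array([-1.799361e+02,  8.430000e-02,  9.672700e+00]), 'wrist_force': array([-0.354 , -0.341 , -2.1551]), 'opening': np.float64(0.0122), 'gripper_force': np.float64(49.9613)}
2577 plate top ((0.024857237935066223, -0.0011091455817222595), (0.05960593745112419, 0.008648919872939587), 89.86847686767578) -0.03096602269707627
pad 1736 ((0.07282257825136185, -0.0013922397047281265), (0.0536162443459034, 0.007708643563091755), 89.98133087158203) ((0.5589815378189087, -0.19018235802650452), (0.0077126785181462765, 0.0536152720451355), 9.690685272216797) 0.05560855951364839
```

View pics/wrist4.png

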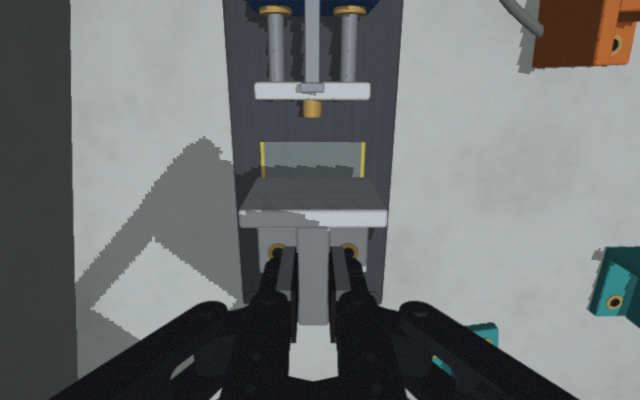

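The bracket is square to the pad: pad at (312,91), pin at (312,108), plate edge at (312,217), lateral offset 0.3 mm. Lowering it.

>>> {"method": "carry_out", "body": {"steps": [{"fingers": 0,"offset": [0,0,12],"rotation": [0,0,0]},{"fingers": 0,"offset": [0,0,24],"rotation": [0,0,0]},{"fingers": 0,"offset": [0,0,31],"rotation": [0,0,0]},{"fingers": 0,"offset": [0,0,33],"rotation": [0,0,0]},{"fingers": 0,"offset": [0,0,33],"rotation": [0,0,0]}]}}

```text
time_s: 3.78
tcp_pos: [0.4872, -0.2027, 0.0309]
tcp_rot: [-179.9, 0.1, 9.8]
wrist_force: [0.3, -0.5, -2.8]
opening: 0.0124
gripper_force: 50.0
```

>>> {"method": "carry_out", "body": {"steps": [{"fingers": 0,"offset": [0,0,1],"rotation": [0,0,0]},{"fingers": 0,"offset": [0,0,1],"rotation": [0,0,0]},{"fingers": 0,"offset": [0,0,1],"rotation": [0,0,0]}]}}

```text
time_s: 4.03
tcp_pos: [0.4884, -0.2033, 0.0313]
tcp_rot: [180.0, -0.0, 9.8]
wrist_force: [-1.1, 0.3, -2.4]
opening: 0.0119
gripper_force: 50.0
```

>>> {"method": "carry_out", "body": {"steps": [{"fingers": 0,"offset": [0,0,1],"rotation": [0,0,0]},{"fingers": 0,"offset": [0,0,1],"rotation": [0,0,0]},{"fingers": 0,"offset": [0,0,1],"rotation": [0,0,0]}]}}

```text
time_s: 4.28
tcp_pos: [0.4881, -0.2032, 0.0301]
tcp_rot: [180.0, -0.0, 9.8]
wrist_force: [0.5, 0.4, -2.0]
opening: 0.0128
gripper_force: 50.0
```

>>> {"method": "carry_out", "body": {"steps": [{"fingers": 0,"offset": [0,0,1],"rotation": [0,0,0]},{"fingers": 0,"offset": [0,0,1],"rotation": [0,0,0]},{"fingers": 0,"offset": [0,0,1],"rotation": [0,0,0]}]}}

```text
time_s: 4.53
tcp_pos: [0.4881, -0.2032, 0.0298]
tcp_rot: [180.0, 0.0, 9.8]
wrist_force: [-2.9, 1.2, 5.9]
opening: 0.0128
gripper_force: 50.9
```

>>> {"method": "carry_out", "body": {"steps": [{"fingers": 0,"offset": [0,0,1],"rotation": [0,0,0]},{"fingers": 0,"offset": [0,0,1],"rotation": [0,0,0]},{"fingers": 0,"offset": [0,0,1],"rotation": [0,0,0]}]}}

```text
time_s: 4.78
tcp_pos: [0.488, -0.2032, 0.0297]
tcp_rot: [-180.0, 0.0, 9.8]
wrist_force: [-4.5, 3.3, 13.0]
opening: 0.0122
gripper_force: 51.7
```

>>> {"method": "carry_out", "body": {"steps": [{"fingers": 0,"offset": [0,0,-1.2],"rotation": [0,0,0]},{"fingers": 0,"offset": [0,0,-1.2],"rotation": [0,0,0]},{"fingers": 0,"offset": [0,0,-1.2],"rotation": [0,0,0]}]}}

```text
time_s: 5.03
tcp_pos: [0.4884, -0.2034, 0.0297]
tcp_rot: [180.0, -0.0, 9.8]
wrist_force: [-2.6, 1.8, 5.5]
opening: 0.0127
gripper_force: 50.9
```

>>> {"method": "carry_out", "body": {"steps": [{"fingers": 0,"offset": [3,0,0],"rotation": [0,0,0]},{"fingers": 0,"offset": [7,0,0],"rotation": [0,0,0]},{"fingers": 0,"offset": [12,0,0],"rotation": [0,0,0]},{"fingers": 0,"offset": [17,0,0],"rotation": [0,0,0]},{"fingers": 0,"offset": [20,0,0],"rotation": [0,0,0]}]}}

```text
time_s: 5.45
tcp_pos: [0.5075, -0.2007, 0.0299]
tcp_rot: [179.9, 0.1, 9.8]
wrist_force: [-6.8, -1.7, 9.2]
opening: 0.0125
gripper_force: 51.3
```

```bash
cat > look.py <<'E'
from h import *
w=cam('wrist'); s=read_state(); print({k:np.round(s[k],4) for k in('time_s','tcp_pos','tcp_rot','wrist_force','opening','gripper_force')})
P,L,k=held(w)
k=(L[...,2]<-.018)&(L[...,2]>-.037)&(L[...,0]>.022)&(L[...,0]<.036)&(abs(L[...,1])<.035)&(w['range_z']>0); f=L[k]; f=f[f[:,2]<np.median(f[:,2])+.002]; print(len(f),'plate top',cv2.minAreaRect(f[:,:2].astype(np.float32)),np.median(f[:,2]), 'front', np.percentile(f[:,0],98))
h=cv2.cvtColor(w['pixels'],cv2.COLOR_RGB2HSV)
k=(h[...,1]<40)&(h[...,2]>120)&(abs(P[...,2]-.056)<.003)&(np.hypot(P[...,0]-.565,P[...,1]+.190)<.032)&(L[...,0]>.032)
f=L[k]; 
if len(f): print('pad',len(f),cv2.minAreaRect(f[:,:2].astype(np.float32)),cv2.minAreaRect(P[k][:,:2].astype(np.float32)),'face x tool',np.percentile(f[:,0],2),P[k][:,2].mean())
u=np.array([np.cos(np.radians(9.7)),np.sin(np.radians(9.7))]); print('F along jig',s['wrist_force'][:2]@u,'tcp jig x,y',(s['tcp_pos'][:2]-[.5368,-.1943])@np.c_[u,[-u[1],u[0]]])
E
python3 look.py
```

```text
{'time_s': np.float64(5.5), 'tcp_pos': array([ 0.5082, -0.2006,  0.0298]), 'tcp_rot': array([1.799206e+02, 2.250000e-02, 9.792700e+00]), 'wrist_force': array([-4.046 , -0.718 ,  6.9469]), 'opening': np.float64(0.0123), 'gripper_force': np.float64(51.0994)}
2588 plate top ((0.02557787299156189, -0.0006179139018058777), (0.0071528395637869835, 0.05999203026294708), 0.0036046006716787815) -0.031764547579859775 front 0.02879069992989109
pad 2142 ((0.0518680103123188, -0.0014698151499032974), (0.05403481423854828, 0.008087276481091976), 89.6744155883789) ((0.5590674877166748, -0.19029897451400757), (0.008088398724794388, 0.054036445915699005), 10.11887264251709) face x tool 0.04806586309467847 0.05561940221231975
F along jig -4.109176370222599 tcp jig x,y [-0.02925225 -0.00139501]
```

>>> {"method": "carry_out", "body": {"steps": [{"fingers": 0,"offset": [3,0,0],"rotation": [0,0,0]},{"fingers": 0,"offset": [7,0,0],"rotation": [0,0,0]},{"fingers": 0,"offset": [11,0,0],"rotation": [0,0,0]},{"fingers": 0,"offset": [15,0,0],"rotation": [0,0,0]},{"fingers": 0,"offset": [18,0,0],"rotation": [0,0,0]}]}}

```text
time_s: 5.92
tcp_pos: [0.5237, -0.1979, 0.03]
tcp_rot: [180.0, 0.3, 9.8]
wrist_force: [-10.4, -2.4, 13.0]
opening: 0.0125
gripper_force: 51.8
```

>>> {"method": "carry_out", "body": {"steps": [{"fingers": 0,"offset": [2,0,0],"rotation": [0,0,0]},{"fingers": 0,"offset": [4,0,0],"rotation": [0,0,0]},{"fingers": 0,"offset": [6,0,0],"rotation": [0,0,0]},{"fingers": 0,"offset": [6,0,0],"rotation": [0,0,0]}]}}

```text
time_s: 6.25
tcp_pos: [0.5283, -0.1971, 0.03]
tcp_rot: [180.0, 0.4, 9.8]
wrist_force: [-12.4, -2.8, 14.2]
opening: 0.0125
gripper_force: 52.0
```

```bash
python3 look.py
```

```text
{'time_s': np.float64(6.3), 'tcp_pos': array([ 0.5282, -0.1971,  0.03  ]), 'tcp_rot': array([179.9734,   0.4355,   9.8297]), 'wrist_force': array([-11.5781,  -2.5552,  14.4339]), 'opening': np.float64(0.0123), 'gripper_force': np.float64(51.9583)}
2740 plate top ((0.025937065482139587, -0.0004110671579837799), (0.00789902824908495, 0.06032661348581314), 0.06616087257862091) -0.0317858607516115 front 0.02942358667991097
pad 1343 ((0.03478408604860306, -0.001492287963628769), (0.005537749268114567, 0.05364776775240898), 0.006349565461277962) ((0.5624420642852783, -0.18963372707366943), (0.005537594202905893, 0.05364784970879555), 9.822522163391113) face x tool 0.03211071304461189 0.05562285038115152
F along jig -11.84308663413484 tcp jig x,y [-0.00891846 -0.00130365]
```

>>> {"method": "carry_out", "body": {"steps": [{"fingers": 0,"offset": [2,0,-0.8],"rotation": [0,0,0]},{"fingers": 0,"offset": [4,0,-0.8],"rotation": [0,0,0]},{"fingers": 0,"offset": [6,0,-0.8],"rotation": [0,0,0]},{"fingers": 0,"offset": [8,0,-0.8],"rotation": [0,0,0]},{"fingers": 0,"offset": [8,0,-0.8],"rotation": [0,0,0]}]}}

```text
time_s: 6.72
tcp_pos: [0.5346, -0.1959, 0.0301]
tcp_rot: [-180.0, 0.6, 9.8]
wrist_force: [-15.0, -3.8, 13.2]
opening: 0.0122
gripper_force: 51.8
```

```bash
sed -i 's/&(L\[...,0\]>.032)/\&(L[...,0]>.0295)/' look.py; cat >> look.py <<'E'
g=P[k][:,:2]@u if k.any() else np.zeros(1); print('pad back edge jig x',np.percentile(g,[98,99.5])-np.array([.5368,-.1943])@u)
t=cam('top'); save(t,'pics/top_z.png',(250,130,330,210),6)
E
python3 look.py
```

```text
{'time_s': np.float64(6.7667), 'tcp_pos': array([ 0.5346, -0.1959,  0.0301]), 'tcp_rot': array([-179.9942,    0.6052,    9.821 ]), 'wrist_force': array([-14.9   ,  -3.9201,  12.5262]), 'opening': np.float64(0.0121), 'gripper_force': np.float64(51.8177)}
2752 plate top ((0.025912923738360405, -0.00046144984662532806), (0.007820799015462399, 0.06019459664821625), 0.006424561142921448) -0.03179365455617115 front 0.029404813482372078
pad 1812 ((0.03349323198199272, -0.0015079323202371597), (0.05343913286924362, 0.007939738221466541), 89.98694610595703) ((0.5676409006118774, -0.1886705756187439), (0.007970094680786133, 0.0534386970102787), 9.849929809570312) face x tool 0.029815490909394476 0.05567010318588634
F along jig -15.347438682004029 tcp jig x,y [-0.00241649 -0.00122438]
pad back edge jig x [0.03485867 0.03500773]
```

Pad travel measured at about 8.7 mm. About 5 mm more reaches mid-green.

>>> {"method": "carry_out", "body": {"steps": [{"fingers": 0,"offset": [2,0,-0.2],"rotation": [0,0,0]},{"fingers": 0,"offset": [4,0,-0.4],"rotation": [0,0,0]},{"fingers": 0,"offset": [6,0,-0.5],"rotation": [0,0,0]},{"fingers": 0,"offset": [6,0,-0.5],"rotation": [0,0,0]},{"fingers": 0,"offset": [6,0,-0.5],"rotation": [0,0,0]}]}}

```text
time_s: 7.23
tcp_pos: [0.5394, -0.1951, 0.0301]
tcp_rot: [-180.0, 0.7, 9.8]
wrist_force: [-16.0, -4.7, 13.0]
opening: 0.0124
gripper_force: 51.8
```

```bash
python3 look.py
```

```text
{'time_s': np.float64(7.2833), 'tcp_pos': array([ 0.5394, -0.1951,  0.0301]), 'tcp_rot': array([-179.973 ,    0.7272,    9.8188]), 'wrist_force': array([-15.7851,  -4.7846,  12.2387]), 'opening': np.float64(0.0122), 'gripper_force': np.float64(51.7594)}
2750 plate top ((0.028971347957849503, -0.0003962460905313492), (0.013935737311840057, 0.06000202149152756), 0.006310951430350542) -0.031756779637564486 front 0.029382050681614567
pad 1775 ((0.03338778391480446, -0.0012845247983932495), (0.007745063863694668, 0.053794097155332565), 0.0825420394539833) ((0.5724310278892517, -0.18805137276649475), (0.007761984597891569, 0.053793806582689285), 9.731451988220215) face x tool 0.02980134291007891 0.055646158993947134
F along jig -16.36558075038682 tcp jig x,y [ 0.00245937 -0.00118703]
pad back edge jig x [0.03968855 0.03985183]
```

View pics/top_z.png

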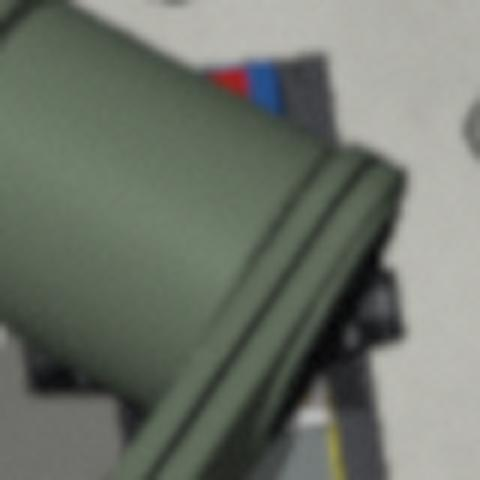

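The top crop shows only the arm link, which hides the pointer. The wrist depth gives 13.6 mm pad travel with the pad face on the plate, so I hold for over 2 s.

>>> {"method": "carry_out", "body": {"steps": [{"fingers": 0,"offset": [0,0,0],"rotation": [0,0,0]},{"fingers": 0,"offset": [0,0,0],"rotation": [0,0,0]},{"fingers": 0,"offset": [0,0,0],"rotation": [0,0,0]},{"fingers": 0,"offset": [0,0,0],"rotation": [0,0,0]},{"fingers": 0,"offset": [0,0,0],"rotation": [0,0,0]}]}}

```text
time_s: 7.75
tcp_pos: [0.5394, -0.1951, 0.0301]
tcp_rot: [-180.0, 0.7, 9.8]
wrist_force: [-16.0, -4.9, 11.9]
opening: 0.012
gripper_force: 51.7
```

>>> {"method": "carry_out", "body": {"steps": [{"fingers": 0,"offset": [0,0,0],"rotation": [0,0,0]},{"fingers": 0,"offset": [0,0,0],"rotation": [0,0,0]},{"fingers": 0,"offset": [0,0,0],"rotation": [0,0,0]},{"fingers": 0,"offset": [0,0,0],"rotation": [0,0,0]},{"fingers": 0,"offset": [0,0,0],"rotation": [0,0,0]}]}}

```text
time_s: 8.17
tcp_pos: [0.5394, -0.195, 0.0301]
tcp_rot: [-180.0, 0.7, 9.8]
wrist_force: [-16.0, -4.9, 12.5]
opening: 0.0126
gripper_force: 51.7
```

>>> {"method": "carry_out", "body": {"steps": [{"fingers": 0,"offset": [0,0,0],"rotation": [0,0,0]},{"fingers": 0,"offset": [0,0,0],"rotation": [0,0,0]},{"fingers": 0,"offset": [0,0,0],"rotation": [0,0,0]},{"fingers": 0,"offset": [0,0,0],"rotation": [0,0,0]},{"fingers": 0,"offset": [0,0,0],"rotation": [0,0,0]}]}}

```text
time_s: 8.58
tcp_pos: [0.5394, -0.195, 0.0301]
tcp_rot: [-180.0, 0.7, 9.8]
wrist_force: [-16.5, -4.9, 12.0]
opening: 0.0123
gripper_force: 51.7
```

>>> {"method": "carry_out", "body": {"steps": [{"fingers": 0,"offset": [0,0,0],"rotation": [0,0,0]},{"fingers": 0,"offset": [0,0,0],"rotation": [0,0,0]},{"fingers": 0,"offset": [0,0,0],"rotation": [0,0,0]},{"fingers": 0,"offset": [0,0,0],"rotation": [0,0,0]},{"fingers": 0,"offset": [0,0,0],"rotation": [0,0,0]}]}}

```text
time_s: 9.0
tcp_pos: [0.5394, -0.195, 0.0301]
tcp_rot: [-180.0, 0.7, 9.8]
wrist_force: [-16.7, -5.7, 11.9]
opening: 0.0122
gripper_force: 51.7
```

>>> {"method": "carry_out", "body": {"steps": [{"fingers": 0,"offset": [0,0,0],"rotation": [0,0,0]},{"fingers": 0,"offset": [0,0,0],"rotation": [0,0,0]},{"fingers": 0,"offset": [0,0,0],"rotation": [0,0,0]},{"fingers": 0,"offset": [0,0,0],"rotation": [0,0,0]},{"fingers": 0,"offset": [0,0,0],"rotation": [0,0,0]}]}}

```text
time_s: 9.42
tcp_pos: [0.5394, -0.1951, 0.0301]
tcp_rot: [-180.0, 0.7, 9.8]
wrist_force: [-15.7, -4.2, 11.5]
opening: 0.0124
gripper_force: 51.7
```

>>> {"method": "carry_out", "body": {"steps": [{"fingers": 0,"offset": [0,0,0],"rotation": [0,0,0]},{"fingers": 0,"offset": [0,0,0],"rotation": [0,0,0]},{"fingers": 0,"offset": [0,0,0],"rotation": [0,0,0]},{"fingers": 0,"offset": [0,0,0],"rotation": [0,0,0]},{"fingers": 0,"offset": [0,0,0],"rotation": [0,0,0]}]}}

```text
time_s: 9.83
tcp_pos: [0.5394, -0.195, 0.0301]
tcp_rot: [-180.0, 0.7, 9.8]
wrist_force: [-16.1, -4.5, 12.2]
opening: 0.0125
gripper_force: 51.7
```

```bash
python3 look.py; python3 - <<'E'
from h import *
w=cam('wrist'); save(w,'pics/wrist5.png'); s=cam('side'); save(s,'pics/side5.png',(270,140,430,260),5)
E
```

```text
{'time_s': np.float64(9.8833), 'tcp_pos': array([ 0.5394, -0.195 ,  0.0301]), 'tcp_rot': array([-179.971 ,    0.7224,    9.8153]), 'wrist_force': array([-16.5682,  -5.2876,  12.4606]), 'opening': np.float64(0.0123), 'gripper_force': np.float64(51.7442)}
2735 plate top ((0.02588360570371151, -0.0003570523113012314), (0.007929554209113121, 0.06017732620239258), 0.25277426838874817) -0.03177952753985432 front 0.02930598725505046
pad 1779 ((0.03330047428607941, -0.0013246536254882812), (0.007659674156457186, 0.05368950963020325), 0.18792439997196198) ((0.5723183155059814, -0.18801181018352509), (0.007672870997339487, 0.05368906259536743), 9.617737770080566) face x tool 0.029851681639824854 0.055696728126229354
F along jig -17.22224560798635 tcp jig x,y [ 0.00244807 -0.00116606]
pad back edge jig x [0.0396403 0.0397993]
```

View pics/wrist5.png

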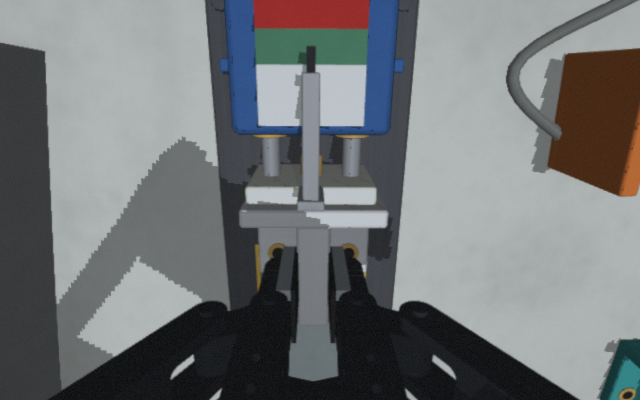

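The pointer tip at (311,47) stands mid-green (rows 28–64). The bracket is flat against the pad and the force is steady, so I hand in.

```bash
python3 -c "
from workcell import job_done
print(job_done())"
```

```text
the job is handed in; nothing more can be done
None
```

I handed the job in with the bracket flat and square on the lane, pressed against the flush trip pin and pad, the pointer mid-green at about 13.5 mm travel, and the arm still gripping and pressing; no verdict was returned.

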